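# Draw out the tile saw's support arm and hold it

## Task

Slide the tile saw's clear splash guard all the way open to the robot's left and leave it open. Then squeeze in the release button on the side of the telescoping support arm's grip head and, keeping it pressed, pull the arm straight out of the saw past its first stop to its second stop, the end of its travel. Finish while still gripping the head and holding the arm fully out against its spring, and leave the loose things on the bench and on the saw where they are.

Things in the scene. Friction and masses are not known exactly. Their poses are not given: they have to be found in the camera images.
- saw: grey bench tile saw, fixed, 300 (its x) x 420 (its y) x 115 mm, steel table top at 120 mm; a black blade hood on it at x 170, y -110, up to 200 mm high. Origin: at bench height under the middle of its front edge. Its x points into the saw, away from the robot, its y to the robot's left along the front face (world x and y at zero yaw), z up. Turned up to 0.25 rad either way.
- guard (a joint): how far the splash guard is open, m: 0 shut (starts up to 0.02), 0.15 fully open at the end stop. Slides along the saw's +y, stays where left, takes 1.5 to 3 N. An L of clear plastic, 100 mm wide: front panel 100 mm before the saw's front, 40 to 135 mm high, roof up to 141 mm. Shut, it is centred over the grip head; fully open, its near edge is 100 mm to the side of the head's middle.
- guard_grip (a point): middle of the guard's grip: an upright grey plastic fin on the guard's roof, 36 (saw x) x 16 (saw y) x 36 mm high, top at 175 mm, foot flange at 143 mm, at saw x -50. The point is 157 mm above the bench and moves with the guard. Pinch it from above across its 16 mm (along the saw's y).
- stop_arm (a joint): how far the telescoping arm is drawn out along the saw's -x (to the robot), m: 0 home, 0.05 first stop, 0.10 second stop, the solid end. With the button out a catch blocks it at home and at the first stop; with it pressed it passes. A spring pulls in with 3 N (home) to 6 N (out), plus 1 N friction: let go, it runs back to about 0.06, or home if the button stays in.
- grip_head: the arm's grip head: black plastic block 44 (saw x) x 30 (saw y) x 30 mm high with a 6 mm rubber nose, on an 18 mm steel tube that comes out of the saw's front. Axes as the saw's. Origin on the tube's axis, 95 mm above the bench, in the plane of the saw's front face when the arm is home; the block's middle is at x -55 mm from it.
- head_mid (a point): middle of the grip head block, 95 mm above the bench (the block spans 80 to 110 mm high), free space below it; moves with the arm. Home, it is 55 mm before the saw's front face.
- release_button (a joint): how far the release button is pressed, m: 0 out, 0.006 fully in; unlocks beyond 0.004. An aluminium plate 24 (saw x) x 18 mm high on the head's left (+y) side at its middle, 7 mm proud when out, 1 mm when in, moving along the saw's -y; fully in takes 6 N. Pinching the head from above across the saw's y (37 mm with the button out, 31 mm in) presses it.
- tile_a: loose patterned tile 150 x 150 x 9 mm lying flat at the left; leave alone. Origin under its centre.
- tile_b: loose patterned tile 150 x 150 x 9 mm lying flat at the right; leave alone. Origin under its centre.
- tile_small: loose patterned tile 80 x 80 x 9 mm lying on the saw's table; leave alone. Origin under its centre.
- mallet: loose rubber mallet lying along its x, 250 mm long, 50 mm high, at the right; leave alone. Origin on its underside near the handle's middle.
- grout_rake: loose grey plastic grout rake lying along its x, 190 mm long, 22 mm high, between robot and saw; leave alone. Origin under it, near the middle.
- square: loose aluminium square lying flat, legs 210 and 120 mm, 12 mm high, at the left; leave alone. Origin under the corner end of its long leg.
- spacer_jar: loose closed jar of tile spacers, 64 mm across, 75 mm high, right of the way to the saw; leave alone. Origin under its centre.

How it is judged:
By the outcome, as a careful person would: the job done as asked, in the order asked, and still so for the second after the job is handed in, while the arm keeps its last pose, push and grip.
It also fails if it takes over 48 s, if anything falls off the work surface, if the arm or the gripper's body presses on something with over 40 N, if the wrist force passes 120 N, or if a joint passes its speed limit or range.

## Robot

A 6-joint arm with a two-finger parallel gripper is mounted at the origin on the work surface. World frame = base frame: x ahead of the robot, y to its left, z up, the work surface at z = 0. Lengths are in m, angles in rad, forces in N, time in s.
With the tool pointing down it reaches from about 0.325 to 0.9 m from the base axis. Payload 6.1 kg.
Tool frame: the origin (TCP) lies between the finger pads; the fingertips stand 22 mm ahead of it and the grasp point (between the pads) lies 3 mm ahead of it; z points along the fingers, x is the direction in which the jaws open and shut, and the axes are right-handed (so a half turn about z gives the same grasp; the last joint's range is limited). The gripper opens to 85 mm and grips with 20 to 120 N. Pads are 22 mm wide; open, the fingers measure 114 mm over their backs; the gripper's body (76 mm by 85 mm) begins 54 mm behind the grasp point. The pads swing forward as they close: fully open they stand 13 mm farther back than shut.
Start: joints at [1.12, 0.22, 1.526, -0, 1.395, -0.126], TCP at [0.199, 0.592, 0.253] pointing down, gripper open.
Joint ranges: [-2.98, 2.98], [-0.91, 2.08], [0.09, 2.57], [-1.24, 4.39], [0.2, 2.65], [-2.68, 2.68]. Speed limits (rad/s): [2.57, 2.57, 3.01, 3.14, 3.14, 3.14].

## Interface

Orientations are given as [roll, pitch, yaw] about the fixed x, y, z axes, in that order (R = Rz(yaw) Ry(pitch) Rx(roll)).
In Python, from bench import monitor, grab_frame, ctrl, spotter gives the robot as it stands. The module is installed in compiled form; this text tells all that it offers.
- The arm moves only by the tool carry_out, never from a script. Its argument "moves" is a list of rows, each an object of numbers: "gripper": the opening, from 0 (shut) to 1 (fully open); "tx", "ty", "tz": the shift along the tool's x, y, z in mm; "roll": the turn about the tool's z in degrees. A call has 1 to 20 rows; each row is the pose to reach, as a shift and turn from the pose measured when the call began, along the tool's axes at that moment; what a row does not reach only later rows make up. A row lasts 1/10 s, in which the tool goes at most 50 mm and 8.59 degrees, less where a joint would pass 70% of its speed; a pose out of reach is approached as far as the arm can. A call with a gripper value outside its range is refused whole. The fingers move at their own pace and stop on an object; "newtons" is the grip in N (left out, the last holds). Time passes only in rows, so rows that repeat a pose let the fingers close. It gives the time, the measured TCP pose, the force and the opening at its end, in the units of the state.
- monitor.observe(): the state, without advancing time (a new reading comes with each control period).
- grab_frame(name): name is "scene" or "top" or "wrist"; returns a dict with "pixels" (400x640x3 uint8, blue, green, red), "fx", "fy", "cx", "cy" (pixels), "R" (3x3) and "t" (3): a world point X has camera coordinates R X + t. Camera axes: x right, y down, z forward; pixel columns grow to the right and rows downward; lengths in m; the calibration is good to about 2 mm. A picture is of the moment at which its call begins. There is no depth.
- ctrl.finish_job(): hands the job in, once; it reports no verdict.
Trained networks look in a picture, given as the dict that the camera call returned (one of the last four; its "shot" number tells which), for a name from the list of things; names that differ only in an ending like _2 or _b are one class to them, and where a whole thing is asked for, a point or a joint stands for the part that bears it (a point fixed in the world has none). Each returns a list of dicts, best first, with "p" (0 to 1); they miss things now and then, are a little off and sometimes report something else, mostly with a low value. They report only what shows in the picture. A call takes as long as a camera call.
- spotter.find_in(picture, thing): "bbox" ([left, top, right, bottom] in pixels, round what is visible of it).
- spotter.silhouettes(picture, thing): "mask" (400x640 bool, what is visible of it) and "bbox" ([left, top, right, bottom] in pixels, round what is visible of it).
- spotter.pinpoint(picture, thing): "centre" ([column, row] in pixels: a listed point, or the origin of a listed thing).
The state is a dict: "clock": time; "q": joint angles; "dq": joint speeds; "tau": joint torques, N m; "tool_pos": TCP position; "tcp_rot": TCP orientation; "contact_force": force on the tool from outside, world axes, zero at the start; "torque": the same for the moment, N m; "finger_gap": finger opening in m.
Only numpy, scipy, OpenCV 4.12 (cv2) and the standard library are available. Lean on these libraries where they do the work, as an engineer would, in place of code of your own. Each camera call takes 0.05 s, during which the arm holds its last target. There are 200 camera calls.

## Working session

There is one attempt and no reset: what is moved stays moved. The work goes in short steps, Python scripts to look and compute and a tool call to move; the robot and the scene stay as the last step left them, time stands still between calls to the robot, and variables do not carry over. Pictures are saved under pics/ and viewed, about 8 in all and at most 12, crops included, and the job is handed in when it is done.

Besides the shell and the picture viewer there is one more tool, called after "Emit:" as name(argument=value, ...), one argument or row to a line, values as JSON. carry_out: Moves the arm, as the interface text tells. Its arguments: {"type":"object","properties":{"moves":{"type":"array"},"newtons":{"type":"number"}},"required":["moves"]}

```bash
mkdir -p pics; cat > h.py <<'E'
import numpy as np, cv2
from bench import monitor, grab_frame, ctrl, spotter
from scipy.spatial.transform import Rotation as Ro
def ray(f,px):
    R=np.array(f["R"]);t=np.array(f["t"])
    d=R.T@np.array([(px[0]-f["cx"])/f["fx"],(px[1]-f["cy"])/f["fy"],1]);return -R.T@t,d
def at_z(f,px,z):
    o,d=ray(f,px);return o+d*(z-o[2])/d[2]
def proj(f,X):
    c=np.array(f["R"])@X+np.array(f["t"]);return np.array([f["fx"]*c[0]/c[2]+f["cx"],f["fy"]*c[1]/c[2]+f["cy"]])
Z=dict(saw=0,guard_grip=.157,head_mid=.095,grip_head=.095,tile_small=.12,spacer_jar=0,grout_rake=0,mallet=0)
def look(f,names):
    for n in names:
        r=spotter.pinpoint(f,n)[:2]
        print(n,[(round(float(a["p"]),2),np.round(a["centre"],1).tolist(),np.round(at_z(f,a["centre"],Z[n]),4).tolist()) for a in r])
def st():
    s=monitor.observe();print({k:np.round(s[k],4).tolist() for k in("clock","q","tool_pos","tcp_rot","contact_force","finger_gap")});return s
E
python3 - <<'E'
from h import *
st()
for c in("top","scene"):
    f=grab_frame(c);cv2.imwrite(f"pics/{c}0.png",f["pixels"]);print(c)
    look(f,Z)
E
```

```text
{'clock': 0.0, 'q': [1.1199, 0.2212, 1.5276, 0.0, 1.3947, -0.1261], 'tool_pos': [0.1992, 0.5918, 0.2522], 'tcp_rot': [-3.1413, 0.0019, 1.246], 'contact_force': [0.9486, -0.5919, 0.646], 'finger_gap': 0.0855}
top
saw [(0.78, [327.2, 172.4], [0.6433, -0.0256, 0.0])]
guard_grip [(0.83, [325.8, 176.0], [0.5886, -0.0229, 0.157])]
head_mid []
grip_head []
tile_small [(0.95, [303.5, 138.8], [0.7149, 0.0535, 0.12])]
spacer_jar [(0.72, [404.9, 243.3], [0.4198, -0.2892, 0.0])]
grout_rake [(0.68, [196.8, 229.0], [0.4295, 0.3876, 0.0]), (0.58, [302.8, 256.3], [0.3601, 0.0379, 0.0])]
mallet [(0.69, [464.2, 186.2], [0.6209, -0.4832, 0.0])]
scene
saw [(0.92, [350.3, 226.9], [0.6399, -0.0253, 0.0])]
guard_grip [(0.82, [338.9, 183.6], [0.5866, -0.0206, 0.157])]
head_mid [(0.65, [258.8, 332.2], [0.6694, -0.5474, 0.095]), (0.62, [332.2, 202.9], [0.581, -0.0489, 0.095])]
grip_head [(0.71, [351.6, 203.5], [0.6346, -0.0183, 0.095]), (0.61, [249.4, 250.1], [0.4853, -0.3501, 0.095])]
tile_small [(0.62, [383.6, 191.0], [0.7047, 0.0643, 0.12])]
spacer_jar [(0.9, [250.2, 250.4], [0.4263, -0.2843, 0.0])]
grout_rake []
mallet [(0.69, [259.2, 327.7], [0.6185, -0.4904, 0.0])]
```

View pics/top0.png

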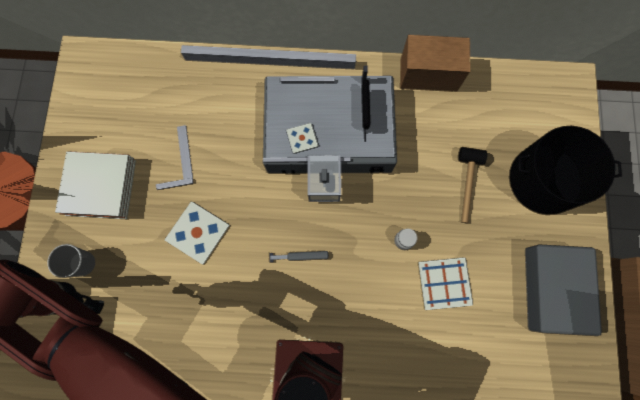

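View pics/scene0.png

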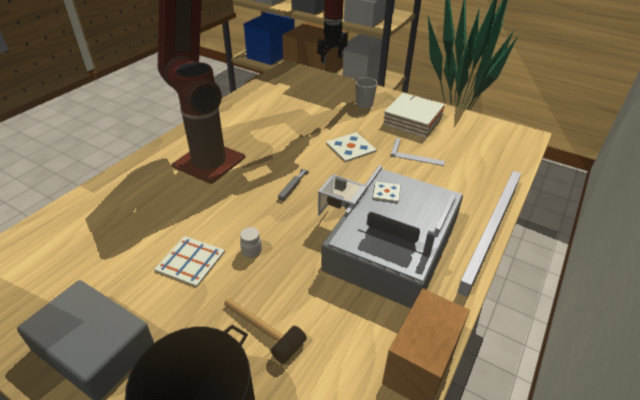

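The top view shows the saw at about (328,120), with the guard and its fin at (325,177), the rake at (300,256) and the jar at (405,239). The scene view agrees. Next I need the saw's yaw.

```bash
python3 - <<'E'
from h import *
f=grab_frame("top")
m=spotter.silhouettes(f,"saw")
for a in m[:1]:
    k=a["mask"].astype(np.uint8);print(a["p"],a["bbox"],k.sum())
    # warp to metric plane z=.12
    ys,xs=np.nonzero(k);P=np.array([at_z(f,(x,y),.12)[:2] for x,y in zip(xs,ys)],np.float32)
    print(cv2.minAreaRect(P))
c=f["pixels"][60:215,250:410];cv2.imwrite("pics/c.png",cv2.resize(c,None,fx=5,fy=5,interpolation=cv2.INTER_CUBIC)[:600])
for px in [(265,78),(394,78),(263,160),(396,165)]: print(px,at_z(f,px,.12).round(3))
E
```

```text
0.56 [263.3, 64.8, 399.5, 199.8] 13243
((0.7430344820022583, -0.025097325444221497), (0.44635891914367676, 0.4201918840408325), 4.245704174041748)
(265, 78) [0.914 0.191 0.12 ]
(394, 78) [ 0.937 -0.225  0.12 ]
(263, 160) [0.639 0.174 0.12 ]
(396, 165) [ 0.646 -0.237  0.12 ]
```

View pics/c.png

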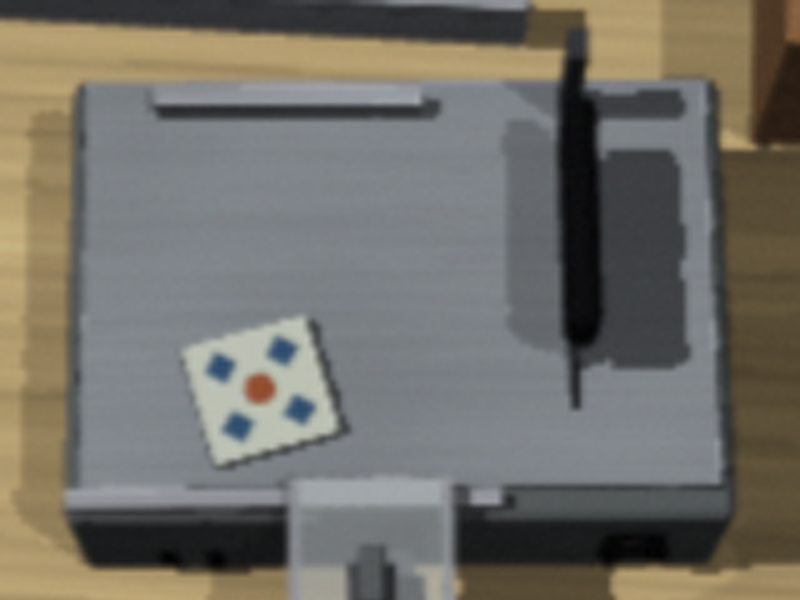

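Emit:
carry_out(
  moves=[
    {"tx": -458, "ty": 565, "tz": -30, "roll": -22, "gripper": 0.7},
    {"tx": -458, "ty": 565, "tz": -30, "roll": -22, "gripper": 0.7},
    {"tx": -458, "ty": 565, "tz": -30, "roll": -22, "gripper": 0.7},
    {"tx": -458, "ty": 565, "tz": -30, "roll": -22, "gripper": 0.7},
    {"tx": -458, "ty": 565, "tz": -30, "roll": -22, "gripper": 0.7},
    {"tx": -458, "ty": 565, "tz": -30, "roll": -22, "gripper": 0.7},
    {"tx": -458, "ty": 565, "tz": -30, "roll": -22, "gripper": 0.7},
    {"tx": -458, "ty": 565, "tz": -30, "roll": -22, "gripper": 0.7},
    {"tx": -458, "ty": 565, "tz": -30, "roll": -22, "gripper": 0.7},
    {"tx": -458, "ty": 565, "tz": -30, "roll": -22, "gripper": 0.7},
    {"tx": -458, "ty": 565, "tz": -30, "roll": -22, "gripper": 0.7},
    {"tx": -458, "ty": 565, "tz": -30, "roll": -22, "gripper": 0.7},
    {"tx": -458, "ty": 565, "tz": -30, "roll": -22, "gripper": 0.7},
    {"tx": -458, "ty": 565, "tz": -30, "roll": -22, "gripper": 0.7},
    {"tx": -458, "ty": 565, "tz": -30, "roll": -22, "gripper": 0.7},
    {"tx": -458, "ty": 565, "tz": -30, "roll": -22, "gripper": 0.7},
    {"tx": -458, "ty": 565, "tz": -30, "roll": -22, "gripper": 0.7},
    {"tx": -458, "ty": 565, "tz": -30, "roll": -22, "gripper": 0.7},
  ],
)

```text
clock: 2.8
tool_pos: [0.5882, -0.021, 0.2832]
tcp_rot: [-3.141, -0.001, 1.631]
contact_force: [-0.0, 0.2, -0.5]
finger_gap: 0.0597
```

```bash
python3 - <<'E'
from h import *
st()
f=grab_frame("wrist");cv2.imwrite("pics/w1.png",f["pixels"])
look(f,["guard_grip","head_mid","saw"])
p=f["pixels"];print(f["R"],f["t"])
E
```

```text
{'clock': 2.8, 'q': [-0.1699, 0.1161, 1.5883, 0.0004, 1.4378, -1.8007], 'tool_pos': [0.5882, -0.021, 0.2832], 'tcp_rot': [-3.1411, -0.0005, 1.6307], 'contact_force': [-0.022, 0.2033, -0.4886], 'finger_gap': 0.0597}
guard_grip [(0.77, [329.4, 200.4], [0.5879, -0.0131, 0.157])]
head_mid []
saw [(0.95, [308.6, 198.0], [0.6353, -0.0302, 0.0])]
[[-0.05990859  0.99820317  0.00118021]
 [ 0.95284022  0.05683361  0.2981031 ]
 [ 0.29750039  0.01898349 -0.95453295]] [ 0.05553642 -0.60575567  0.23424065]
```

View pics/w1.png

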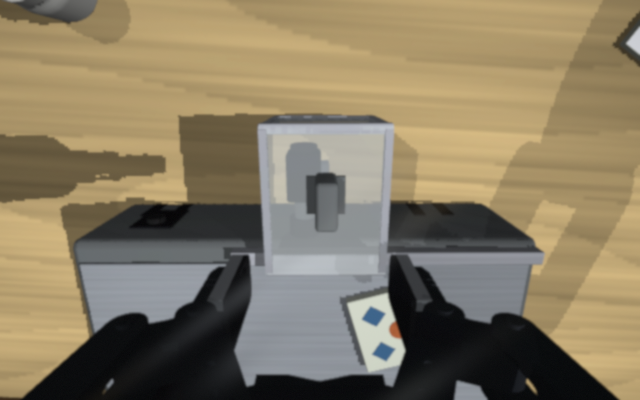

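The wrist view shows the fin at (327,205) under the clear guard, and the saw's front edge runs level at row 262, so the tool yaw is right. The fin is about 7 mm to my left of the TCP.

Emit:
carry_out(
  moves=[
    {"tx": 7, "ty": 0, "tz": 50, "gripper": 0.6},
    {"tx": 7, "tz": 90, "gripper": 0.55},
    {"tx": 7, "tz": 112, "gripper": 0.55},
    {"tx": 7, "tz": 112, "gripper": 0.55},
    {"tx": 7, "tz": 112, "gripper": 0},
    {"tx": 7, "tz": 112, "gripper": 0},
    {"tx": 7, "tz": 112, "gripper": 0},
    {"tx": 7, "tz": 112, "gripper": 0},
    {"tx": 7, "tz": 112, "gripper": 0},
  ],
  newtons=30,
)

```text
schema error: expected keys gripper, tx, ty, tz, roll
```

```bash
python3 - <<'E'
from h import *
st()
E
```

```text
{'clock': 3.0, 'q': [-0.1694, 0.1156, 1.588, 0.0001, 1.4376, -1.8011], 'tool_pos': [0.5884, -0.0209, 0.2836], 'tcp_rot': [3.1413, -0.0, 1.6317], 'contact_force': [-0.3246, 0.5059, -0.4454], 'finger_gap': 0.0603}
```

Emit:
carry_out(
  moves=[
    {"tx": 7, "ty": 0, "tz": 50, "roll": 0, "gripper": 0.6},
    {"tx": 7, "ty": 0, "tz": 90, "roll": 0, "gripper": 0.55},
    {"tx": 7, "ty": 0, "tz": 112, "roll": 0, "gripper": 0.55},
    {"tx": 7, "ty": 0, "tz": 112, "roll": 0, "gripper": 0.55},
    {"tx": 7, "ty": 0, "tz": 112, "roll": 0, "gripper": 0},
    {"tx": 7, "ty": 0, "tz": 112, "roll": 0, "gripper": 0},
    {"tx": 7, "ty": 0, "tz": 112, "roll": 0, "gripper": 0},
    {"tx": 7, "ty": 0, "tz": 112, "roll": 0, "gripper": 0},
    {"tx": 7, "ty": 0, "tz": 112, "roll": 0, "gripper": 0},
  ],
  newtons=30,
)

```text
clock: 3.9
tool_pos: [0.5895, -0.0141, 0.1742]
tcp_rot: [3.137, 0.001, 1.632]
contact_force: [-1.7, 0.1, 8.0]
finger_gap: 0.0152
```

Emit:
carry_out(
  moves=[
    {"tx": 15, "ty": 0, "tz": -1, "roll": 0, "gripper": 0},
    {"tx": 35, "ty": 0, "tz": -1, "roll": 0, "gripper": 0},
    {"tx": 60, "ty": 0, "tz": -1, "roll": 0, "gripper": 0},
    {"tx": 85, "ty": 0, "tz": -1, "roll": 0, "gripper": 0},
    {"tx": 105, "ty": 0, "tz": -1, "roll": 0, "gripper": 0},
    {"tx": 120, "ty": 0, "tz": -1, "roll": 0, "gripper": 0},
    {"tx": 120, "ty": 0, "tz": -1, "roll": 0, "gripper": 0},
  ],
)

```text
clock: 4.6
tool_pos: [0.5818, 0.1077, 0.1743]
tcp_rot: [3.137, -0.001, 1.633]
contact_force: [3.3, 1.5, -10.3]
finger_gap: 0.0155
```

Emit:
carry_out(
  moves=[
    {"tx": 8, "ty": 0, "tz": 0, "roll": 0, "gripper": 0},
    {"tx": 14, "ty": 0, "tz": 0, "roll": 0, "gripper": 0},
    {"tx": 19, "ty": 0, "tz": 0, "roll": 0, "gripper": 0},
    {"tx": 24, "ty": 0, "tz": 0, "roll": 0, "gripper": 0},
    {"tx": 28, "ty": 0, "tz": 0, "roll": 0, "gripper": 0},
    {"tx": 32, "ty": 0, "tz": 0, "roll": 0, "gripper": 0},
    {"tx": 32, "ty": 0, "tz": 0, "roll": 0, "gripper": 0},
  ],
)

```text
clock: 5.3
tool_pos: [0.5814, 0.1165, 0.1742]
tcp_rot: [-3.142, 0.038, 1.627]
contact_force: [0.7, -82.9, -1.4]
finger_gap: 0.0155
```

It stopped hard at about 131 mm of travel with 83 N, which is the end stop. I'll relax, let go and rise, then look.

Emit:
carry_out(
  moves=[
    {"tx": 0, "ty": 0, "tz": 0, "roll": 0, "gripper": 0},
    {"tx": 0, "ty": 0, "tz": 0, "roll": 0, "gripper": 0.5},
    {"tx": 0, "ty": 0, "tz": 0, "roll": 0, "gripper": 0.5},
    {"tx": 0, "ty": 0, "tz": 0, "roll": 0, "gripper": 0.5},
    {"tx": 0, "ty": 0, "tz": -40, "roll": 0, "gripper": 0.5},
    {"tx": 0, "ty": 0, "tz": -85, "roll": 0, "gripper": 0.5},
    {"tx": -50, "ty": 0, "tz": -90, "roll": 0, "gripper": 0.7},
    {"tx": -95, "ty": -20, "tz": -90, "roll": 0, "gripper": 0.8},
    {"tx": -130, "ty": -20, "tz": -90, "roll": 0, "gripper": 0.9},
    {"tx": -150, "ty": -20, "tz": -90, "roll": 0, "gripper": 0.9},
    {"tx": -150, "ty": -20, "tz": -90, "roll": 0, "gripper": 0.9},
  ],
)

```text
clock: 6.4
tool_pos: [0.57, -0.0318, 0.2708]
tcp_rot: [3.14, 0.039, 1.626]
contact_force: [-0.5, 0.1, -0.1]
finger_gap: 0.0767
```

```bash
python3 - <<'E'
from h import *
st()
f=grab_frame("wrist");cv2.imwrite("pics/w2.png",f["pixels"])
look(f,["guard_grip","head_mid","grip_head","saw"])
for c in("top","scene"):
    g=grab_frame(c);print(c);look(g,["guard_grip","head_mid","grip_head"])
E
```

```text
{'clock': 6.4, 'q': [-0.1734, 0.0765, 1.6544, -0.0378, 1.4005, -1.7931], 'tool_pos': [0.57, -0.0318, 0.2708], 'tcp_rot': [3.14, 0.0386, 1.6259], 'contact_force': [-0.5336, 0.069, -0.1477], 'finger_gap': 0.0767}
guard_grip [(0.97, [524.4, 233.3], [0.5812, 0.1081, 0.157])]
head_mid [(0.65, [321.2, 197.7], [0.584, -0.0357, 0.095])]
grip_head [(0.56, [324.3, 257.2], [0.6411, -0.0296, 0.095])]
saw [(0.8, [325.9, 216.3], [0.6358, -0.0304, 0.0])]
top
guard_grip [(0.84, [281.8, 174.1], [0.5873, 0.1089, 0.157])]
head_mid [(0.5, [332.1, 182.6], [0.585, -0.0431, 0.095])]
grip_head []
scene
guard_grip [(0.87, [357.7, 162.5], [0.5839, 0.1106, 0.157])]
head_mid [(0.72, [334.6, 200.0], [0.5804, -0.0325, 0.095])]
grip_head [(0.67, [352.0, 205.0], [0.6391, -0.024, 0.095])]
```

View pics/w2.png

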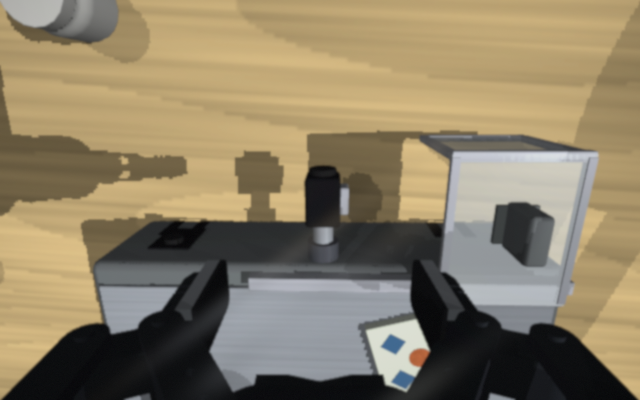

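The guard now stands at the right of the picture, with its near roof edge at about column 448. The head is uncovered at (322,197), and its button is on the right at (344,198). I'll measure the guard's opening against the head geometrically, with two cameras.

```bash
python3 - <<'E'
from h import *
yw=.06;ux=np.array([np.cos(yw),np.sin(yw),0]);uy=np.array([-np.sin(yw),np.cos(yw),0])
f=grab_frame("wrist")
print("guard edge pts",[at_z(f,p,.141).round(4).tolist() for p in [(452,154),(443,302),(597,154)]])
print("head top",[at_z(f,p,.110).round(4).tolist() for p in [(307,185),(340,185),(305,223),(339,223)]])
o=[-1]
print("front edge",[at_z(f,p,.12).round(4).tolist() for p in [(98,287),(248,287)]])
# joint triangulation of points across cameras
fs=[f]+[grab_frame(c) for c in("top","scene")]
for n in("guard_grip","head_mid"):
    L=[]
    for g in fs:
        r=spotter.pinpoint(g,n)
        if r: L.append(ray(g,r[0]["centre"]))
    A=sum(np.eye(3)-np.outer(d,d)/(d@d) for o,d in L);b=sum((np.eye(3)-np.outer(d,d)/(d@d))@o for o,d in L)
    X=np.linalg.solve(A,b);print(n,X.round(4),"saw-y",(uy@X).round(4))
for g in fs[:2]:
    for n in("grip_head","guard_grip","release_button"):
        for a in spotter.silhouettes(g,n)[:1]:print(n,round(a["p"],2),np.round(a["bbox"],1),a["mask"].sum())
c=fs[0]["pixels"][140:320,280:620];cv2.imwrite("pics/w2c.png",cv2.resize(c,None,fx=2.35,fy=2.35,interpolation=cv2.INTER_CUBIC))
E
```

```text
guard edge pts [[0.5307, 0.0556, 0.141], [0.6491, 0.0683, 0.141], [0.5245, 0.1539, 0.141]]
head top [[0.5683, -0.0464, 0.11], [0.5665, -0.0195, 0.11], [0.6017, -0.0466, 0.11], [0.5996, -0.0179, 0.11]]
front edge [[0.6716, -0.2273, 0.12], [0.661, -0.0931, 0.12]]
guard_grip [0.5805 0.1133 0.1543] saw-y 0.0783
head_mid [ 0.5817 -0.0356  0.1034] saw-y -0.0704
grip_head 0.79 [301.9 165.6 347.8 247.5] 2749
guard_grip 0.78 [420.5 131.8 598.9 309.5] 22945
release_button 0.78 [336.  184.4 346.3 213. ] 230
grip_head 0.43 [323.6 173.  333.1 191.9] 116
guard_grip 0.79 [264.2 154.4 299.2 198.2] 704
```

View pics/w2c.png

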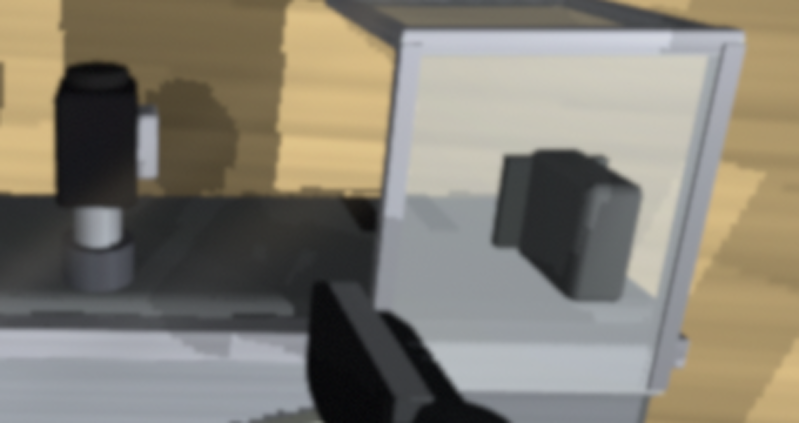

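Triangulation gives 149 mm, but the wrist view alone gives 144 mm, so they disagree slightly. I'll re-grip the fin lightly, which reads its position directly, and nudge it softly to the stop.

Emit:
carry_out(
  moves=[
    {"tx": 50, "ty": 20, "tz": 0, "roll": 0, "gripper": 0.6},
    {"tx": 100, "ty": 20, "tz": 0, "roll": 0, "gripper": 0.6},
    {"tx": 140, "ty": 20, "tz": 0, "roll": 0, "gripper": 0.6},
    {"tx": 150, "ty": 20, "tz": 20, "roll": 0, "gripper": 0.6},
    {"tx": 150, "ty": 20, "tz": 60, "roll": 0, "gripper": 0.55},
    {"tx": 150, "ty": 20, "tz": 88, "roll": 0, "gripper": 0.55},
    {"tx": 150, "ty": 20, "tz": 88, "roll": 0, "gripper": 0.55},
    {"tx": 150, "ty": 20, "tz": 88, "roll": 0, "gripper": 0},
    {"tx": 150, "ty": 20, "tz": 88, "roll": 0, "gripper": 0},
    {"tx": 150, "ty": 20, "tz": 88, "roll": 0, "gripper": 0},
    {"tx": 150, "ty": 20, "tz": 88, "roll": 0, "gripper": 0},
  ],
  newtons=20,
)

```text
clock: 8.9
tool_pos: [0.5825, 0.1157, 0.1785]
tcp_rot: [3.139, 0.039, 1.626]
contact_force: [-0.8, -5.3, 1.0]
finger_gap: 0.0158
```

Emit:
carry_out(
  moves=[
    {"tx": 2, "ty": 0, "tz": 0, "roll": 0, "gripper": 0},
    {"tx": 4, "ty": 0, "tz": 0, "roll": 0, "gripper": 0},
    {"tx": 4, "ty": 0, "tz": 0, "roll": 0, "gripper": 0},
  ],
)

```text
clock: 9.2
tool_pos: [0.5825, 0.1159, 0.1786]
tcp_rot: [3.139, 0.046, 1.625]
contact_force: [-0.3, -14.6, -5.6]
finger_gap: 0.0158
```

The guard is at the stop, with a 15 N reaction and no movement. I'll release it and go above the head.

Emit:
carry_out(
  moves=[
    {"tx": 0, "ty": 0, "tz": 0, "roll": 0, "gripper": 0.5},
    {"tx": 0, "ty": 0, "tz": 0, "roll": 0, "gripper": 0.5},
    {"tx": 0, "ty": 0, "tz": 0, "roll": 0, "gripper": 0.5},
    {"tx": 0, "ty": 0, "tz": -45, "roll": 0, "gripper": 0.5},
    {"tx": -20, "ty": 0, "tz": -60, "roll": 0, "gripper": 0.6},
    {"tx": -70, "ty": 0, "tz": -60, "roll": 0, "gripper": 0.8},
    {"tx": -115, "ty": -8, "tz": -60, "roll": -1, "gripper": 0.9},
    {"tx": -145, "ty": -8, "tz": -40, "roll": -1, "gripper": 0.9},
    {"tx": -145, "ty": -8, "tz": -20, "roll": -1, "gripper": 0.9},
    {"tx": -145, "ty": -8, "tz": -20, "roll": -1, "gripper": 0.9},
  ],
)

```text
clock: 10.2
tool_pos: [0.5808, -0.0287, 0.2029]
tcp_rot: [-3.139, 0.044, 1.641]
contact_force: [-0.8, 0.3, -0.5]
finger_gap: 0.0772
```

```bash
python3 - <<'E'
from h import *
s=st()
f=grab_frame("wrist");cv2.imwrite("pics/w3.png",f["pixels"])
look(f,["guard_grip","head_mid","grip_head"])
g=grab_frame("scene");look(g,["guard_grip","head_mid","grip_head"])
E
```

```text
{'clock': 10.2, 'q': [-0.1615, 0.1565, 1.6972, -0.0453, 1.2803, -1.7899], 'tool_pos': [0.5808, -0.0287, 0.2029], 'tcp_rot': [-3.1393, 0.044, 1.6412], 'contact_force': [-0.7974, 0.2876, -0.5453], 'finger_gap': 0.0772}
guard_grip [(0.84, [609.8, 269.1], [0.5798, 0.1165, 0.157])]
head_mid [(0.89, [315.3, 213.7], [0.5851, -0.0354, 0.095])]
grip_head []
guard_grip [(0.64, [356.4, 162.4], [0.5799, 0.1088, 0.157])]
head_mid [(0.7, [331.5, 201.0], [0.5745, -0.0421, 0.095]), (0.17, [351.2, 148.9], [0.4873, 0.2513, 0.095])]
grip_head [(0.61, [352.0, 227.2], [0.687, -0.1127, 0.095]), (0.51, [350.7, 205.4], [0.6366, -0.0279, 0.095])]
```

View pics/w3.png

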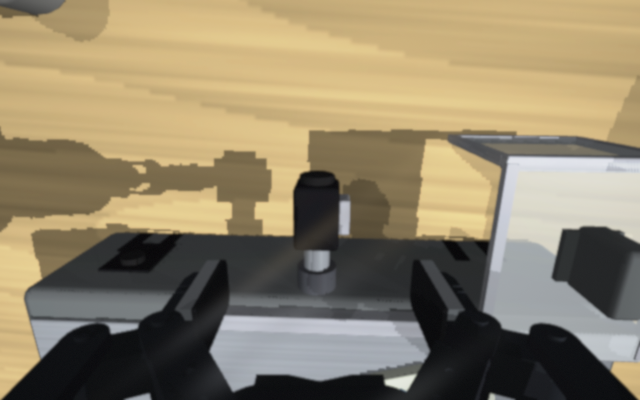

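The head is at (316,213) with its button on the right at (345,214), between the open fingers. The guard fin reads 152 mm from the head, so it is open. Now descend and squeeze.

Emit:
carry_out(
  moves=[
    {"tx": 1, "ty": 4, "tz": 40, "roll": 0, "gripper": 0.9},
    {"tx": 1, "ty": 4, "tz": 75, "roll": 0, "gripper": 0.9},
    {"tx": 1, "ty": 4, "tz": 98, "roll": 0, "gripper": 0.9},
    {"tx": 1, "ty": 4, "tz": 105, "roll": 0, "gripper": 0.9},
    {"tx": 1, "ty": 4, "tz": 105, "roll": 0, "gripper": 0.9},
    {"tx": 1, "ty": 4, "tz": 105, "roll": 0, "gripper": 0},
    {"tx": 1, "ty": 4, "tz": 105, "roll": 0, "gripper": 0},
    {"tx": 1, "ty": 4, "tz": 105, "roll": 0, "gripper": 0},
    {"tx": 1, "ty": 4, "tz": 105, "roll": 0, "gripper": 0},
    {"tx": 1, "ty": 4, "tz": 105, "roll": 0, "gripper": 0},
    {"tx": 1, "ty": 4, "tz": 105, "roll": 0, "gripper": 0},
  ],
  newtons=60,
)

```text
clock: 11.7
tool_pos: [0.5889, -0.0343, 0.104]
tcp_rot: [3.135, 0.051, 1.643]
contact_force: [-1.3, -11.4, 6.9]
finger_gap: 0.03
```

Emit:
carry_out(
  moves=[
    {"tx": 0, "ty": -8, "tz": 0, "roll": 0, "gripper": 0},
    {"tx": 0, "ty": -18, "tz": 0, "roll": 0, "gripper": 0},
    {"tx": 0, "ty": -30, "tz": 0, "roll": 0, "gripper": 0},
    {"tx": 0, "ty": -42, "tz": 0, "roll": 0, "gripper": 0},
    {"tx": 0, "ty": -55, "tz": 0, "roll": 0, "gripper": 0},
    {"tx": 0, "ty": -68, "tz": 0, "roll": 0, "gripper": 0},
    {"tx": 0, "ty": -80, "tz": 0, "roll": 0, "gripper": 0},
    {"tx": 0, "ty": -80, "tz": 0, "roll": 0, "gripper": 0},
  ],
)

```text
clock: 12.5
tool_pos: [0.5087, -0.0396, 0.1041]
tcp_rot: [3.134, 0.05, 1.643]
contact_force: [4.5, 1.8, -4.7]
finger_gap: 0.0293
```

```bash
python3 - <<'E'
from h import *
s=st()
g=grab_frame("scene");look(g,["guard_grip","head_mid","grip_head"])
f=grab_frame("wrist");look(f,["head_mid"])
E
```

```text
{'clock': 12.5, 'q': [-0.2038, 0.1012, 1.9617, -0.053, 1.058, -1.8214], 'tool_pos': [0.5087, -0.0396, 0.1041], 'tcp_rot': [3.1337, 0.0502, 1.6429], 'contact_force': [4.5347, 1.8352, -4.6573], 'finger_gap': 0.0293}
guard_grip [(0.69, [357.0, 159.3], [0.5734, 0.1255, 0.157]), (0.32, [312.2, 190.7], [0.5345, -0.0949, 0.157])]
head_mid [(0.54, [312.4, 192.8], [0.5011, -0.0402, 0.095])]
grip_head [(0.58, [325.5, 196.5], [0.5468, -0.0333, 0.095]), (0.51, [313.5, 193.4], [0.5057, -0.0409, 0.095])]
head_mid [(0.91, [318.0, 276.6], [0.5063, -0.0404, 0.095])]
```

Emit:
carry_out(
  moves=[
    {"tx": 0, "ty": -8, "tz": 0, "roll": 0, "gripper": 0},
    {"tx": 0, "ty": -14, "tz": 0, "roll": 0, "gripper": 0},
    {"tx": 0, "ty": -19, "tz": 0, "roll": 0, "gripper": 0},
    {"tx": 0, "ty": -23, "tz": 0, "roll": 0, "gripper": 0},
    {"tx": 0, "ty": -25, "tz": 0, "roll": 0, "gripper": 0},
    {"tx": 0, "ty": -25, "tz": 0, "roll": 0, "gripper": 0},
  ],
)

```text
clock: 13.4
tool_pos: [0.4888, -0.0408, 0.1043]
tcp_rot: [3.125, 0.05, 1.643]
contact_force: [19.8, 2.1, -16.9]
finger_gap: 0.0298
```

```bash
python3 - <<'E'
from h import *
g=grab_frame("scene");look(g,["guard_grip","head_mid","spacer_jar","tile_small"])
t=grab_frame("top");look(t,["guard_grip","spacer_jar","grout_rake","tile_small"])
f=grab_frame("wrist");look(f,["head_mid","guard_grip"]);st()
cv2.imwrite("pics/e.png",np.vstack([cv2.resize(g["pixels"][100:280,200:480],(700,300)),cv2.resize(f["pixels"],(480,300))[:, :].copy() if 0 else cv2.copyMakeBorder(cv2.resize(f["pixels"],(480,300)),0,0,0,220,cv2.BORDER_CONSTANT)]))
E
```

```text
guard_grip [(0.88, [356.7, 160.4], [0.5755, 0.1194, 0.157]), (0.52, [253.4, 254.1], [0.5434, -0.3984, 0.157])]
head_mid [(0.68, [308.0, 191.8], [0.4862, -0.0436, 0.095])]
spacer_jar [(0.85, [250.1, 248.8], [0.4218, -0.2792, 0.0]), (0.73, [352.3, 151.2], [0.4372, 0.3648, 0.0])]
tile_small [(0.68, [387.1, 191.7], [0.7157, 0.0671, 0.12])]
guard_grip [(0.59, [279.7, 175.8], [0.5817, 0.1148, 0.157])]
spacer_jar [(0.59, [404.6, 241.4], [0.4259, -0.2881, 0.0])]
grout_rake []
tile_small [(0.93, [301.5, 137.2], [0.7198, 0.0601, 0.12])]
head_mid [(0.83, [319.3, 277.0], [0.4854, -0.0411, 0.095])]
guard_grip []
{'clock': 14.05, 'q': [-0.2165, 0.0485, 2.0178, -0.05, 1.0461, -1.8355], 'tool_pos': [0.4888, -0.0408, 0.1042], 'tcp_rot': [3.1254, 0.05, 1.6431], 'contact_force': [18.8293, 2.5635, -17.3799], 'finger_gap': 0.0296}
```

View pics/e.png

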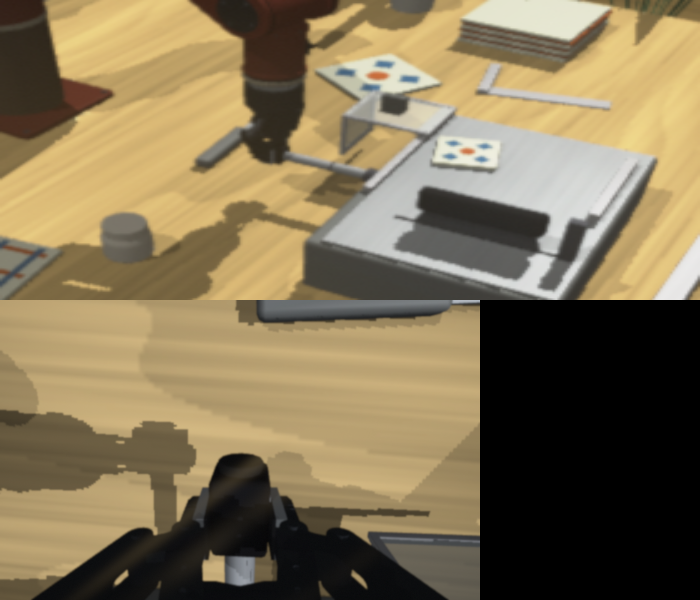

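The guard is open in the scene view. The wrist view shows the gripper holding the head with the tube drawn out, and the loose things are where they were. I'm handing in.

```bash
python3 -c "
from h import *
print(ctrl.finish_job())"
```

```text
the job is handed in; nothing more can be done
None
```

I slid the splash guard fully open to the left, then pulled the support arm out to its second stop with the button squeezed in. The job was handed in at about 14 s, still gripping the head.

- **Guard:** it came up against a hard end stop. A second, light push gave about 15 N of resistance and no movement. The first push ran past the stop and reached 83 N at the wrist, under the 120 N limit. It also left the tool tilted by about 0.05 rad for the rest of the job.
- **Arm:** I pinched the head at 60 N with the jaws about 30 mm apart, which means the button is in. The head moved 100 mm in all and rests against the end stop. The last reading showed about 19 N of outward pull and about 17 N vertically on the tool.
- **Loose things:** the jar and the small tile measured where they were, within camera error. The other things look undisturbed in the last picture, but the network did not report the grout rake in the final top view, so I only checked it by eye.
- **Disagreement:** single-camera readings put the guard's opening between 144 and 152 mm. I relied on the contact with the stop instead.

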